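# Open the engraver's bifold shield and square the blank in its stop

## Robot

A 6-joint arm with a two-finger parallel gripper is mounted at the origin on the work surface. World frame = base frame: x ahead of the robot, y to its left, z up, the work surface at z = 0. Lengths are in m, angles in rad, forces in N, time in s.
With the tool pointing down it reaches from about 0.275 to 0.775 m from the base axis. Payload 14.6 kg.
Tool frame: the origin (TCP) lies midway between the tips of the shut fingers; the grasp point (between the pads) lies 19 mm behind it; z points along the fingers, y is the direction in which the jaws open and shut (so a half turn about z gives the same grasp; the last joint's range is limited). The gripper opens to 85 mm and grips with 20 to 120 N. Pads are 22 mm wide; open, the fingers measure 114 mm over their backs; the gripper's body (76 mm by 85 mm) begins 54 mm behind the grasp point. The pads swing forward as they close: fully open they stand 13 mm farther back than shut.
Start: joints at [-1.479, 0.263, -0.048, 1.259, 0, 1.415], TCP at [0.128, -0.509, 0.231] pointing down, gripper open.
Joint ranges: [-2.65, 2.65], [-0.89, 1.7], [-1.18, 1.37], [-2.13, 2.11], [-1.35, 1.29], [-3.14, 3.14]. Speed limits (rad/s): [1.89, 1.89, 2.57, 2.79, 3.14, 3.14].

## Interface

Orientations are given as a unit quaternion [w, x, y, z].
In Python, from bench import * gives the robot as it stands. Calls block until the motion is done:
- reach(position, orientation): joint-space move of the TCP to a pose.
- move_straight(position, feed=0.15, rotation=None): straight line of the TCP; rotation=None keeps the orientation; feed is the mean speed in m/s.
- move_j(angles): joint-space move.
- grip(opening, grip_force=None): opening from 0.0 (shut) to 1.0 (fully open); grip_force is the grip in N (None keeps the last); returns when the fingers have stopped.
- sleep(seconds).
- inverse_kinematics(position, orientation): joint angles nearest the present ones, or None.
- observe(): the state.
- grab_frame(name): name is "scene" or "top"; returns a dict with "color" (420x560x3 uint8, red, green, blue), "vertical_fov" (degrees; the focal length in pixels is half the picture's height over the tangent of half this angle, whatever the lens; pixels are square), "cx", "cy" (the principal point, pixels), "dist" ([k1, k2, p1, p2, k3] as OpenCV has them; the pictures are not rectified), "cam_to_world" (4x4, takes a point from camera to world coordinates). Camera axes: x right, y down, z forward; pixel columns grow to the right and rows downward; lengths in m; the calibration is good to about 2 mm. A picture is of the moment at which its call begins. There is no depth.
A pose or a line that the arm cannot do raises Unreachable and nothing moves.
- hand_in(): hands the job in, once; it reports no verdict.
Trained networks look in a picture, given as the dict that the camera call returned (one of the last four; its "shot" number tells which), for a name from the list of things; names that differ only in an ending like _2 or _b are one class to them, and where a whole thing is asked for, a point or a joint stands for the part that bears it (a point fixed in the world has none). Each returns a list of dicts, best first, with "p" (0 to 1); they miss things now and then, are a little off and sometimes report something else, mostly with a low value. They report only what shows in the picture. A call takes as long as a camera call.
- find_in(thing, picture): "bbox" ([centre column, centre row, width, height] as shares, 0 to 1, of the picture: columns of its width, rows of its height, round what is visible of it).
- masks_of(thing, picture): "region" (420x560 bool, what is visible of it) and "bbox" ([centre column, centre row, width, height] as shares, 0 to 1, of the picture: columns of its width, rows of its height, round what is visible of it).
- spot_point(thing, picture): "centre" ([column, row] as shares, 0 to 1, of the picture: columns of its width, rows of its height: a listed point, or the origin of a listed thing).
The state is a dict: "t": time; "joint_positions": joint angles; "dq": joint speeds; "joint_torque": joint torques, N m; "ee_pos": TCP position; "ee_rot": TCP orientation; "force": force on the tool from outside, world axes, zero at the start; "torque": the same for the moment, N m; "gripper_width": opening from 0.0 (shut) to 1.0 (fully open).
Only numpy, scipy, OpenCV 4.12 (cv2) and the standard library are available. Lean on these libraries where they do the work, as an engineer would, in place of code of your own. Each camera call takes 0.05 s, during which the arm holds its last target.

## Task

The amber bifold shield of the desktop engraver has been left partly open over the bed. Push its pull bar back along the rails until the two panels stand folded flat against each other, then nudge the plywood blank lying on the bed until it sits flat and square in the corner of the metal stop, touching it on both edges. Leave the screwdriver, the servo and the wire spool on the bench where they are.

Things in the scene. Friction and masses are not known exactly. Their poses are not given: they have to be found in the camera images.
- stop_corner (a point): Inner corner of the L-shaped stop, at bed level (bed 50 mm above the bench). x points to the machine's rear (away from the robot), y left, z up; it turns with the machine. The stop is aluminium bar 12 mm wide, 10 mm high: one leg runs 188 mm along -y (inner face to -x), the other 120 mm along -x (inner face to -y).
- engraver: White desktop engraver, fixed; axes as the stop's; origin under it, 100 mm to the right of the stop's corner. Bay inside: x -190 to +60, y -158 to +158 mm. Front wall 12 mm thick, 92 mm above the bench; side walls 17 mm, with rails 104 mm. Hood from x = +75 to +195 mm, 140 mm high, red button on it to 164 mm; spigot behind.
- shield_hinge (a point): Middle of the shield's fixed rear hinge line, which lies along the machine's y, 60 mm behind the stop's corner and 50 mm above the bed (same axes at any fold: it is fixed on the engraver). The amber shield is two equal panels, each 120 mm from hinge to hinge, 318 mm wide, 4 mm thick, 0.2 kg.
- front_panel (a joint): Hinge between the shield's panels, rad: 0 = level, closed; 3.12 = end stop, panels flat together and upright. Starts 0.8 to 1.3. Pins on the front edge run in the rails at rear hinge height: at q both panels slope q/2 and the front edge is 240 mm x cos(q/2) before the rear hinge. Stiff hinges: stays where left; pushing the bar takes about 1 to 7 N.
- pull_bar (a point): Middle of the front panel's pull bar: round, 10 mm thick, 180 mm long, along the machine's y, 34 mm off the panel's outer face, 15 mm from its front edge. As the shield folds its centre goes to the rear and from 91 down to 65 mm above the bed; folded, it is 38 mm before the rear hinge, the panels upright behind it to 170 mm above the bed. Axes turn with the panel, y along the bar.
- blank_center (a point): Centre (half-way up) of the plywood blank, a loose board 90 mm (its x) by 120 mm (its y) by 9 mm thick, about 0.07 kg, flat on the bed before and to the right of the stop's corner, under the shield at first. Axes are the blank's own, within 0.25 rad of the machine's.
- blank_corner (a point): The blank's corner that belongs in the stop's corner, at its underside: +45 mm in the blank's x, +60 mm in its y from its centre. Same axes as the blank.
- screwdriver: Bystander: a screwdriver, 190 mm long, lying loose on the bench left of the engraver. Origin under its middle.
- servo: Bystander: a small black servo motor with an aluminium bracket, about 45 x 30 x 41 mm, loose on the bench right of the engraver. Origin at the centre of its underside.
- spool: Bystander: a wire spool standing on its flange, 68 mm across, 45 mm high, loose on the bench right of the engraver. Origin at the centre of its underside.

How it is judged:
By the outcome, as a careful person would: the job done as asked, in the order asked, and still so for the second after the job is handed in, with the robot touching nothing.
It also fails if it takes over 67 s, if anything falls off the work surface, if the arm or the gripper's body presses on something with over 40 N, if the wrist force passes 120 N, or if a joint passes its speed limit or range.

## Working session

There is one attempt and no reset: what is moved stays moved. The work goes in short steps, each a Python script; the robot and the scene stay as the last script left them, time stands still between calls to the robot, and variables do not carry over. Pictures are saved under pics/ and viewed, and the job is handed in when it is done.

```bash
ls; mkdir -p pics
cat > h.py <<'E'
from bench import *
import numpy as np, cv2
def K(p):
    h,w=p["color"].shape[:2]; f=h/2/np.tan(np.radians(p["vertical_fov"])/2)
    return np.array([[f,0,p["cx"]],[0,f,p["cy"]],[0,0,1]])
def ray(p,uv):
    n=cv2.undistortPoints(np.array([[uv]],float),K(p),np.array(p["dist"],float))[0,0]
    T=np.array(p["cam_to_world"]); d=T[:3,:3]@np.array([n[0],n[1],1]); return T[:3,3],d/np.linalg.norm(d)
def atz(p,uv,z):
    o,d=ray(p,uv); return o+d*(z-o[2])/d[2]
def proj(p,X):
    T=np.linalg.inv(np.array(p["cam_to_world"])); r,_=cv2.Rodrigues(T[:3,:3])
    return cv2.projectPoints(np.array(X,float).reshape(-1,3),r,T[:3,3],K(p),np.array(p["dist"],float))[0][:,0]
def tri(a,ua,b,ub):
    o1,d1=ray(a,ua);o2,d2=ray(b,ub)
    A=np.stack([d1,-d2],1);s=np.linalg.lstsq(A,o2-o1,rcond=None)[0]
    p1=o1+s[0]*d1;p2=o2+s[1]*d2;return (p1+p2)/2,np.linalg.norm(p1-p2)
def px(p,c): h,w=p["color"].shape[:2]; return np.array([c[0]*w,c[1]*h])
def save(p,n): cv2.imwrite("pics/"+n+".png",p["color"][:,:,::-1])
E
python3 - <<'E'
from h import *
P={n:grab_frame(n) for n in("scene","top")}
s=observe();print(s["t"],s["ee_pos"],s["ee_rot"],s["gripper_width"])
for n in P:
    save(P[n],n+"0");print(n,np.round(P[n]["cam_to_world"],3).tolist(),P[n]["vertical_fov"],P[n]["dist"])
for t in["stop_corner","engraver","shield_hinge","pull_bar","blank_center","blank_corner","screwdriver","servo","spool"]:
    r={}
    for n in P:
        q=spot_point(t,P[n])
        print(t,n,[(round(x["p"],2),px(P[n],x["centre"]).round(1).tolist()) for x in q[:2]])
        if q:r[n]=px(P[n],q[0]["centre"])
    if len(r)==2:print("   tri",tri(P["scene"],r["scene"],P["top"],r["top"]))
print(observe()["t"])
E
```

```text
pics
0.1 [ 0.12822854 -0.50885269  0.23085948] [-4.77232184e-04  9.92397001e-01  1.23077068e-01  2.01957013e-05] 0.9970075057308142
scene [[0.013, 0.521, -0.854, 1.547], [1.0, 0.003, 0.017, -0.042], [0.012, -0.854, -0.521, 0.721], [0.0, 0.0, 0.0, 1.0]] 56.99976555590501 [-0.05347328  0.          0.          0.          0.        ]
top [[0.067, -0.971, 0.23, 0.355], [-0.998, -0.067, 0.009, 0.004], [0.007, -0.23, -0.973, 1.042], [0.0, 0.0, 0.0, 1.0]] 57.767708418085604 [0.00822225 0.         0.         0.         0.        ]
stop_corner scene []
stop_corner top [(0.46, [260.1, 212.9])]
engraver scene []
engraver top [(0.66, [274.8, 171.0])]
shield_hinge scene [(0.68, [286.6, 263.1])]
shield_hinge top []
pull_bar scene [(0.84, [296.2, 209.4])]
pull_bar top [(0.61, [260.2, 214.8])]
   tri (array([0.54216567, 0.04347275, 0.1379638 ]), np.float64(0.008213207800096768))
blank_center scene []
blank_center top []
blank_corner scene [(0.65, [297.2, 209.7])]
blank_corner top []
screwdriver scene [(0.77, [404.3, 240.5])]
screwdriver top [(0.15, [284.9, 137.8])]
   tri (array([0.7737661 , 0.13566633, 0.19749713]), np.float64(0.28781205145002764))
servo scene [(0.47, [177.2, 219.7])]
servo top [(0.69, [407.0, 287.4])]
   tri (array([ 0.39988774, -0.35611732,  0.01053975]), np.float64(0.012573048195788262))
spool scene [(0.96, [146.0, 264.3])]
spool top [(0.64, [427.0, 206.4])]
   tri (array([ 0.62815114, -0.41285413, -0.00432218]), np.float64(0.0019028571737810646))
1.0
```

View pics/scene0.png

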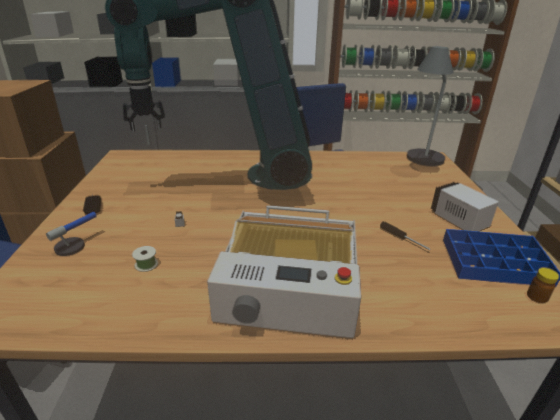

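View pics/top0.png

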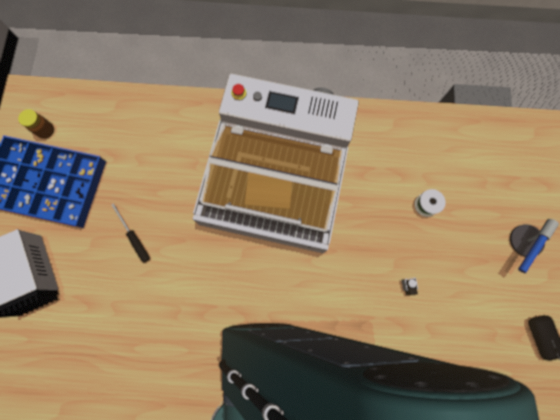

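Run:
```python
import cv2
a=cv2.imread("pics/top0.png")[65:260,180:370];cv2.imwrite("pics/z1.png",cv2.resize(a,None,fx=3,fy=3,interpolation=2))
a=cv2.imread("pics/scene0.png")[190:340,195:385];cv2.imwrite("pics/z2.png",cv2.resize(a,None,fx=4,fy=4,interpolation=2))
```

```text
(no output)
```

View pics/z1.png

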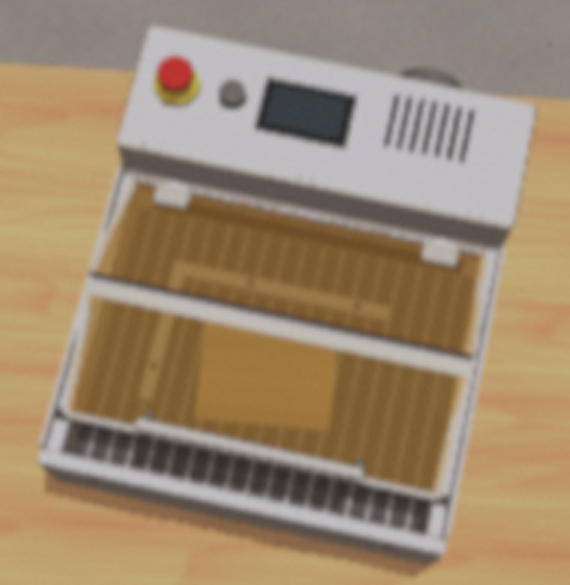

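View pics/z2.png

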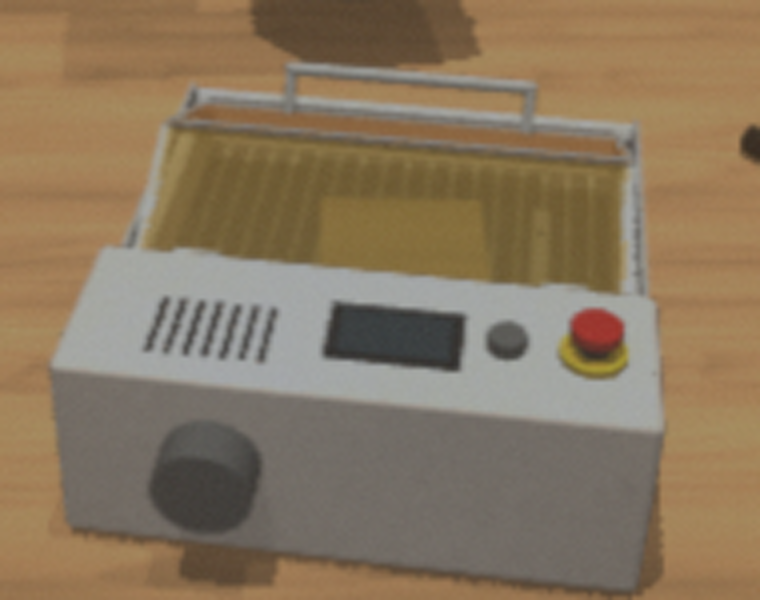

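```bash
cat > fit.py <<'E'
from h import *
from scipy.optimize import least_squares
def M2W(m,X):
    x,y,th=m;X=np.asarray(X,float).reshape(-1,3);c,s=np.cos(th),np.sin(th)
    return np.c_[x+c*X[:,0]-s*X[:,1],y+s*X[:,0]+c*X[:,1],X[:,2]]
E
python3 - <<'E'
from fit import *
P={n:grab_frame(n) for n in("scene","top")}
z=lambda u,v:(180+u/3,65+v/3); s=lambda u,v:(195+u/4,190+v/4)
top=[((.195,.175,.14),z(152,25)),((.195,-.175,.14),z(533,105)),((.075,.175,.14),z(120,150)),((.075,-.175,.14),z(502,228)),((-.202,.175,.092),z(40,462)),((-.202,-.175,.092),z(440,553))]
sc=[((.195,-.175,.14),s(53,370)),((.195,.175,.14),s(662,430)),((.075,-.175,.14),s(108,247)),((.075,.175,.14),s(657,297)),((.195,-.175,0),s(72,528)),((.195,.175,0),s(637,590))]
def res(m):
    return np.r_[(proj(P["top"],M2W(m,[a for a,_ in top]))-[b for _,b in top]).ravel(),(proj(P["scene"],M2W(m,[a for a,_ in sc]))-[b for _,b in sc]).ravel()]
r=least_squares(res,[.6,.0,-.2],loss="soft_l1");m=r.x
print(m);print(res(m).reshape(-1,2).round(1))
np.save("m.npy",m)
# q fit from overlay: draw
im=P["top"]["color"].copy()
for n,off,crop,k in(("top",None,(65,260,180,370),4),("scene",None,(190,340,195,385),4)):
    im=cv2.resize(P[n]["color"][crop[0]:crop[1],crop[2]:crop[3],::-1],None,fx=k,fy=k,interpolation=2)
    def d(X,c):
        uv=(proj(P[n],M2W(m,X))-[crop[2],crop[0]])*k
        cv2.polylines(im,[uv.round().astype(int)],False,c,1)
    d([(0,-.088,.06),(0,.1,.06),(-.12,.1,.06)],(0,255,0))
    d([(-.202,-.175,.092),(-.202,.175,.092),(.075,.175,.104),(.075,-.175,.104),(-.202,-.175,.092)],(255,0,0))
    for q in(.8,1.05,1.3):
        f=.06-.24*np.cos(q/2);h=q/2
        # bar: from front edge 15mm up panel, 34+2 normal outward(forward-up)
        bx=f+.015*np.cos(h)-.036*np.sin(h);bz=.1+.015*np.sin(h)+.036*np.cos(h)
        d([(bx,-.09,bz),(bx,.09,bz)],(0,0,255)); print(q,bx,bz,f)
        d([(.06-.12*np.cos(h),-.159,.1+.12*np.sin(h)),(.06-.12*np.cos(h),.159,.1+.12*np.sin(h))],(255,255,0))
    cv2.imwrite(f"pics/o_{n}.png",im)
E
```

```text
[ 0.70053012  0.01870208 -0.15369059]
[[-2.7 -0.9]
 [ 0.6 -0.8]
 [-3.5 -2. ]
 [ 2.8  0.2]
 [-1.8  0.6]
 [ 0.3  0.6]
 [-1.6 -2.9]
 [ 1.6 -1.8]
 [-1.7 -2.7]
 [ 0.6 -2.1]
 [-1.5  1. ]
 [ 0.1  2. ]]
0.8 -0.16125778397376056 0.13899947091873363 -0.1610546385606924
1.05 -0.1527415550334185 0.13866985696853285 -0.1476777459895059
1.3 -0.14090556528003498 0.1377368128338066 -0.1310601116517734
0.8 -0.16125778397376056 0.13899947091873363 -0.1610546385606924
1.05 -0.1527415550334185 0.13866985696853285 -0.1476777459895059
1.3 -0.14090556528003498 0.1377368128338066 -0.1310601116517734
```

View pics/o_top.png

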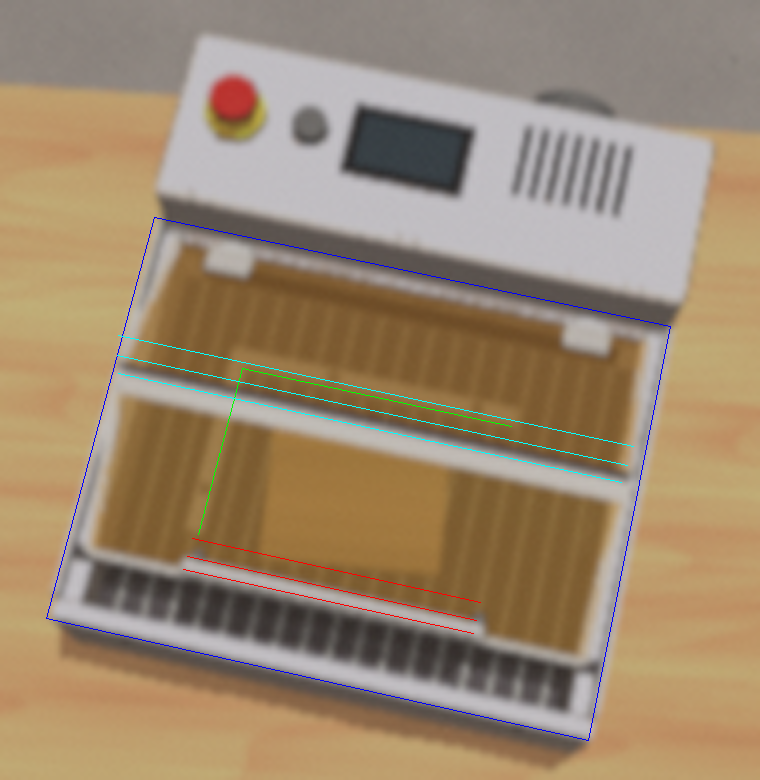

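View pics/o_scene.png

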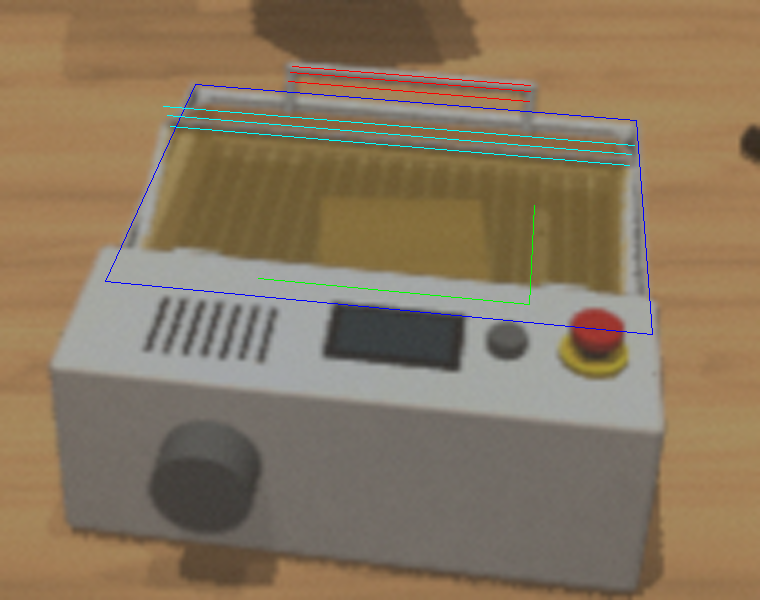

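Run:
```python
from fit import *
P={n:grab_frame(n) for n in("scene","top")}
z=lambda u,v:(180+u/4,65+v/4); s=lambda u,v:(195+u/4,190+v/4)
def model(w,q,hz,o=.038):
    h=q/2;f=.06-.24*np.cos(h)
    bx=f+.015*np.cos(h)-o*np.sin(h);bz=.1+.015*np.sin(h)+o*np.cos(h)
    rx=.06-.12*np.cos(h);rz=.1+.12*np.sin(h)
    T=[((.195,w,hz),z(203,33)),((.195,-w,hz),z(713,140)),((.075,w,hz),z(160,198)),((.075,-w,hz),z(680,303)),((-.202,.175,.092),z(50,615)),((-.202,-.175,.092),z(586,738)),
     ((bx,.095,bz),z(183,563)),((bx,-.095,bz),z(482,629)),((rx,.159,rz),z(116,382)),((rx,-.159,rz),z(622,492)),((0,.1,.06),z(240,372)),((0,-.088,.06),z(512,430))]
    S=[((.195,-w,hz),s(53,370)),((.195,w,hz),s(662,430)),((.075,-w,hz),s(108,247)),((.075,w,hz),s(657,297)),((.195,-w,0),s(72,528)),((.195,w,0),s(637,590)),
     ((-.202,-.175,.092),s(190,88)),((-.202,.175,.092),s(636,124)),((bx,-.095,bz),s(288,66)),((bx,.095,bz),s(536,85)),((rx,-.159,rz),s(168,124)),((rx,.159,rz),s(632,160))]
    return T,S,bx,bz
def res(v):
    T,S,_,_=model(v[3],v[4],v[5]);m=v[:3];g=lambda n,L:(proj(P[n],M2W(m,[a for a,_ in L]))-[b for _,b in L]).ravel()
    return np.r_[g("top",T),g("scene",S)]
r=least_squares(res,[.7,.0187,-.2,.175,1.0,.14],loss="soft_l1")
print(r.x.round(4));print(res(r.x).reshape(-1,2).round(1).tolist())
print(model(*r.x[3:])[2:])
np.save("m.npy",r.x[:3])
```

```text
[ 0.7008  0.0184 -0.1522  0.1723  0.8417  0.1337]
[[-1.5, 0.7], [-1.5, -0.0], [-2.1, -0.2], [-1.3, 1.0], [-0.8, 0.8], [0.7, 0.2], [-1.8, 0.8], [0.1, 1.1], [0.6, -2.9], [0.2, -3.4], [0.5, -1.2], [-0.0, -1.3], [-0.3, -0.5], [0.0, 0.2], [-0.6, -0.5], [-0.9, -0.2], [-0.5, 1.3], [-1.0, 1.9], [1.1, -1.0], [-0.1, -1.0], [-0.9, -0.5], [0.1, -0.2], [0.1, 0.1], [-0.8, 0.9]]
(np.float64(-0.16089235409546773), np.float64(0.1408122755589547))
```

```bash
cat >> fit.py <<'E'
from scipy.spatial.transform import Rotation as R
m=np.load("m.npy")
def W(x,y,z): return M2W(m,[(x,y,z)])[0]
def ori(t,yaw=0.,flip=False,extra=0):
    th=m[2]+yaw
    a=np.array([np.cos(th),np.sin(th),0]);l=np.array([-np.sin(th),np.cos(th),0])
    z=np.sin(t)*a-np.cos(t)*np.array([0,0,1]);y=l if flip else -l
    q=R.from_matrix(np.stack([np.cross(y,z),y,z],1)).as_quat();return np.array([q[3],q[0],q[1],q[2]])
def mach(p):
    d=np.asarray(p)[:2]-m[:2];c,s=np.cos(m[2]),np.sin(m[2]);return np.array([c*d[0]+s*d[1],-s*d[0]+c*d[1],p[2]])
def mf(f): c,s=np.cos(m[2]),np.sin(m[2]);return np.array([c*f[0]+s*f[1],-s*f[0]+c*f[1],f[2]])
E
python3 - <<'E'
from fit import *
for t in(0,.2,.35):
  for fl in(0,1):
    print(t,fl)
    for p in[(-.215,0,.2),(-.215,0,.11),(-.1,0,.105),(.01,0,.105),(-.13,.04,.054),(-.045,-.05,.054)]:
        q=inverse_kinematics(W(*p),ori(t,0,fl)); print(p,None if q is None else np.round(q,2))
print(observe()["t"])
E
```

```text
0 0
(-0.215, 0, 0.2) [-0.06  0.22 -0.2   1.16  0.   -3.05]
(-0.215, 0, 0.11) [-0.06  0.28 -0.37  0.92  0.   -3.05]
(-0.1, 0, 0.105) [-0.08  0.46 -0.1   1.02  0.   -3.07]
(0.01, 0, 0.105) [-0.09  0.64  0.24  1.17  0.   -3.08]
(-0.13, 0.04, 0.054) [-0.01  0.47 -0.23  0.87  0.   -3.  ]
(-0.045, -0.05, 0.054) [-0.16  0.57 -0.05  0.96  0.    3.13]
0 1
(-0.215, 0, 0.2) [-0.06  0.22 -0.2   1.16  0.    0.09]
(-0.215, 0, 0.11) [-0.06  0.28 -0.37  0.92  0.    0.09]
(-0.1, 0, 0.105) [-0.08  0.46 -0.1   1.02  0.    0.07]
(0.01, 0, 0.105) [-0.09  0.64  0.24  1.17  0.    0.06]
(-0.13, 0.04, 0.054) [-0.01  0.47 -0.23  0.87  0.    0.15]
(-0.045, -0.05, 0.054) [-0.16  0.57 -0.05  0.96  0.   -0.01]
0.2 0
(-0.215, 0, 0.2) [-0.05  0.08 -0.39  0.9  -0.02 -3.04]
(-0.215, 0, 0.11) [-0.05  0.16 -0.57  0.65 -0.02 -3.04]
(-0.1, 0, 0.105) [-0.07  0.34 -0.33  0.71 -0.02 -3.06]
(0.01, 0, 0.105) [-0.09  0.5  -0.04  0.83 -0.01 -3.08]
(-0.13, 0.04, 0.054) [ 0.01  0.36 -0.45  0.56 -0.03 -2.98]
(-0.045, -0.05, 0.054) [-0.16  0.45 -0.29  0.63  0.    3.13]
0.2 1
(-0.215, 0, 0.2) [-0.05  0.08 -0.39  0.9  -0.02  0.1 ]
(-
[... 283 characters left out ...]

0.35 0
(-0.215, 0, 0.2) [-0.04 -0.01 -0.53  0.7  -0.04 -3.04]
(-0.215, 0, 0.11) [-0.04  0.08 -0.72  0.42 -0.04 -3.04]
(-0.1, 0, 0.105) [-0.07  0.26 -0.5   0.46 -0.03 -3.06]
(0.01, 0, 0.105) [-0.08  0.42 -0.24  0.56 -0.02 -3.07]
(-0.13, 0.04, 0.054) [ 0.02  0.3  -0.62  0.31 -0.06 -2.98]
(-0.045, -0.05, 0.054) [-0.16  0.38 -0.47  0.37  0.    3.13]
0.35 1
(-0.215, 0, 0.2) [-0.04 -0.01 -0.53  0.7  -0.04  0.11]
(-0.215, 0, 0.11) [-0.04  0.08 -0.72  0.42 -0.04  0.11]
(-0.1, 0, 0.105) [-0.07  0.26 -0.5   0.46 -0.03  0.08]
(0.01, 0, 0.105) [-0.08  0.42 -0.24  0.56 -0.02  0.07]
(-0.13, 0.04, 0.054) [ 0.02  0.3  -0.62  0.31 -0.06  0.17]
(-0.045, -0.05, 0.054) [-0.16  0.38 -0.47  0.37  0.   -0.01]
1.2
```

```bash
python3 - <<'E'
from fit import *
O=ori(.2,0,True)
reach(W(-.225,0,.2),O); grip(0.0)
move_straight(W(-.225,0,.108),feed=.15)
print(observe()["t"],observe()["force"])
for x in np.linspace(-.17,-.01,9):
    move_straight(W(x,0,.106),feed=.08)
    s=observe();print(round(x,3),round(s["t"],2),mf(s["force"]).round(1),mach(s["ee_pos"]).round(4))
    if np.linalg.norm(s["force"])>25:break
p=grab_frame("top");save(p,"top1");p=grab_frame("scene");save(p,"scene1")
E
python3 - <<'E'
import cv2
a=cv2.imread("pics/scene1.png")[140:340,165:385];b=cv2.resize(a,None,fx=3,fy=3,interpolation=2);cv2.imwrite("pics/z3.png",b)
E
```

```text
5.0833 [ 0.44974186  0.09764967 -0.24943693]
-0.17 5.92 [-0.1 -0.  -0. ] [-0.1704 -0.      0.1058]
-0.15 6.33 [-1.1 -0.5 -1.7] [-0.1501 -0.      0.1059]
-0.13 6.72 [ 0.4 -0.  -0.1] [-0.1296  0.      0.1064]
-0.11 7.12 [ 1.3 -0.4 -0.5] [-0.1096  0.      0.1062]
-0.09 7.53 [ 0.9 -0.4 -0.3] [-0.0897 -0.      0.1061]
-0.07 7.92 [0.2 0.4 0.1] [-0.0698  0.      0.1061]
-0.05 8.32 [ 0.9  0.3 -0.1] [-0.0499  0.      0.1061]
-0.03 8.72 [-0.2 -0.  -0.2] [-0.03   0.     0.106]
-0.01 9.12 [-0.8 -0.  -0.4] [-0.0101 -0.      0.106 ]
```

View pics/z3.png

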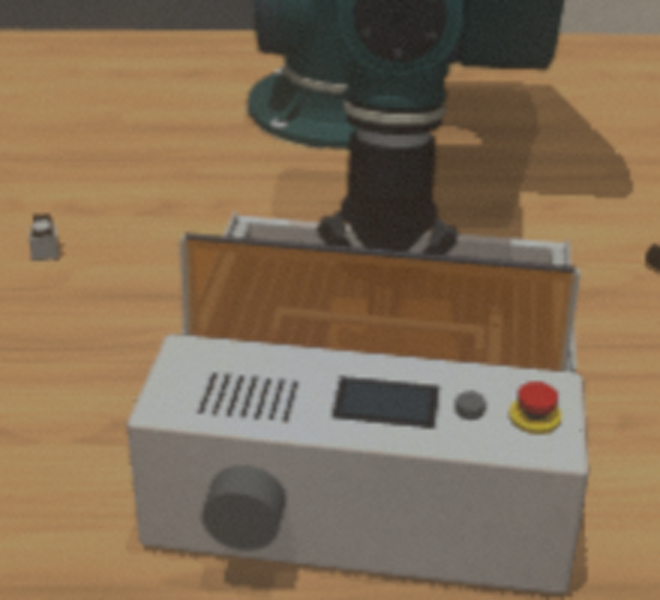

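The view shows the panels nearly upright, ridge line at about row 250 of the crop, with the gripper in front of them. I'll push on to the end stop.

Run:
```python
from fit import *
for x in np.arange(-.007,.035,.003):
    move_straight(W(x,0,.106),feed=.03); sleep(.05)
    s=observe();f=mf(s["force"]);print(round(x,4),round(s["t"],2),f.round(1),mach(s["ee_pos"]).round(4))
    if f[0]<-20:break
p=grab_frame("top");save(p,"top2");p=grab_frame("scene");save(p,"scene2")
a=p["color"][140:340,165:385,::-1];cv2.imwrite("pics/z4.png",cv2.resize(a,None,fx=3,fy=3,interpolation=2))
```

```text
-0.007 9.53 [ 0.6  0.4 -0.4] [-0.007  0.     0.106]
-0.004 9.82 [-1.  -0.2 -0.3] [-0.0039 -0.      0.106 ]
-0.001 10.12 [-0.2  0.6  0.4] [-0.0008 -0.      0.1061]
0.002 10.43 [ 0.2 -1.4  0.5] [ 0.0023 -0.      0.1061]
0.005 10.72 [ 0.5  0.7 -0.5] [0.0053 0.     0.1061]
0.008 11.03 [-4.5 -0.3  0.2] [0.0076 0.     0.1058]
0.011 11.32 [-19.4  -0.4   4.6] [0.0083 0.     0.1049]
0.014 11.62 [-31.5  -1.4   8.1] [8.90e-03 1.00e-04 1.04e-01]
```

View pics/z4.png

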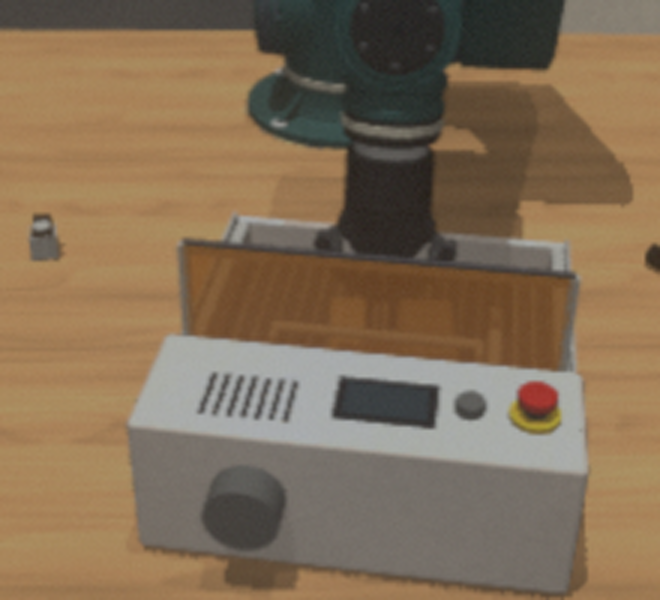

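The panels are upright and the end stop shows as a force rise at x = 8 mm, where it was predicted. Next I back off and look at the blank.

Run:
```python
from fit import *
move_straight(W(-.03,0,.108),feed=.12)
move_straight(W(-.19,0,.18),feed=.2)
O=ori(.2,0,True)
reach([.40,-.16,.24],O)
print(observe()["t"],observe()["force"])
p=grab_frame("top");save(p,"top3")
s=grab_frame("scene");save(s,"scene3")
for t in("blank_center","blank_corner","stop_corner","pull_bar"):
    print(t,[(round(x["p"],2),px(p,x["centre"]).round(1)) for x in spot_point(t,p)[:2]])
r=masks_of("blank_center",p)
for x in r[:2]:
    c=max(cv2.findContours(x["region"].astype(np.uint8),0,2)[0],key=cv2.contourArea)
    print(x["p"],x["region"].sum(),cv2.boxPoints(cv2.minAreaRect(c)))
a=p["color"][65:260,180:370,::-1];cv2.imwrite("pics/z5.png",cv2.resize(a,None,fx=4,fy=4,interpolation=2))
```

```text
14.225 [ 1.17827224 -0.45327112  0.595797  ]
blank_center [(0.81, array([270.6, 192.9]))]
blank_corner [(0.63, array([245.5, 169.1]))]
stop_corner [(0.69, array([242.1, 155.6])), (0.5, array([282. , 137.1]))]
pull_bar [(0.85, array([277.9, 151.3]))]
0.68 1478 [[244.21315 204.84683]
 [247.0381  171.88898]
 [292.8728  175.81766]
 [290.04785 208.77551]]
```

View pics/z5.png

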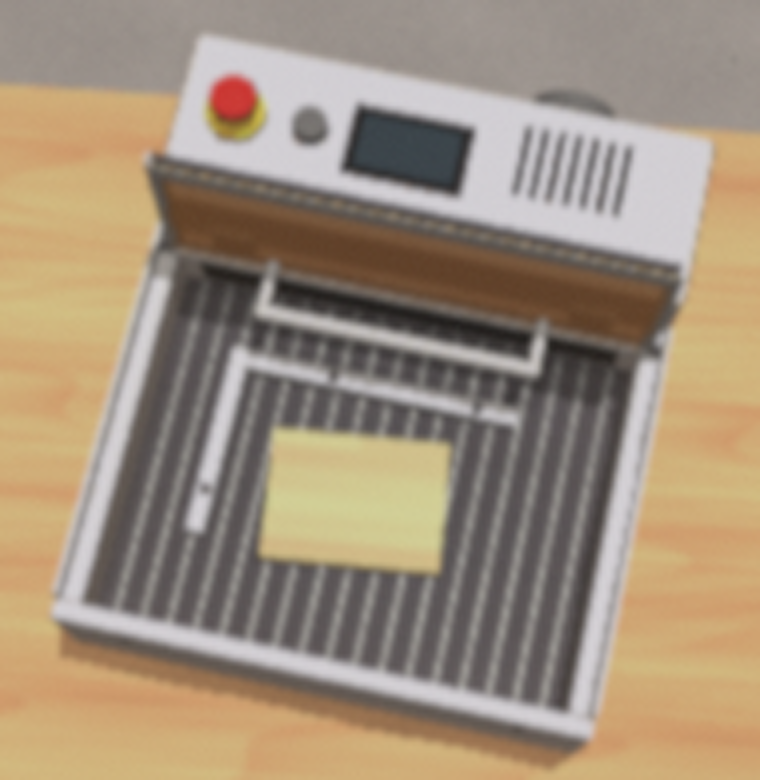

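Run:
```python
from fit import *
p=grab_frame("top");z=lambda u,v:(180+u/4,65+v/4)
C=[mach(atz(p,z(*u),.059)) for u in[(272,428),(451,442),(440,574),(258,557)]]
for c in C: print(c.round(4))
print("ctr",np.mean(C,0).round(4)); d=C[1]-C[0];print("yaw edge rear",np.arctan2(d[0],-d[1]),"front",np.arctan2((C[2]-C[3])[0],-(C[2]-C[3])[1]),"len",[np.linalg.norm(C[i]-C[i-1]).round(4) for i in range(4)])
for u in [(247,374),(518,428),(208,530),(235,347)]: print("stop",mach(atz(p,z(*u),.06)).round(4))
print(observe()["t"])
```

```text
[-0.0374  0.07    0.059 ]
[-0.0205 -0.0503  0.059 ]
[-0.1116 -0.0621  0.059 ]
[-0.1267  0.0581  0.059 ]
ctr [-0.0741  0.0039  0.059 ]
yaw edge rear 0.13970287052074062 front 0.12524190693611403 len [np.float64(0.0901), np.float64(0.1214), np.float64(0.0918), np.float64(0.1211)]
stop [-0.0039  0.0955  0.06  ]
stop [-0.0012 -0.0925  0.06  ]
stop [-0.1163  0.0947  0.06  ]
stop [0.0133 0.1081 0.06  ]
14.625
```

Run:
```python
from fit import *
O=ori(.1,0,True); zt=.0405
reach(W(-.155,0,.16),O); grip(1.0)
move_straight(W(-.155,0,.075),feed=.15)
for z in(.06,.05,.0445,zt):
    move_straight(W(-.155,0,z),feed=.05);f=observe()["force"];print(z,f.round(1))
    if abs(f[2])>6: move_straight(W(-.155,0,z+.004),feed=.05);zt=z+.004;break
p=grab_frame("top");save(p,"t4");a=p["color"][65:260,180:370,::-1];cv2.imwrite("pics/z6.png",cv2.resize(a,None,fx=4,fy=4,interpolation=2))
print(zt,observe()["t"],mach(observe()["ee_pos"]))
```

```text
0.06 [0.3 0.6 0.4]
0.05 [-0.2 -0.   0.4]
0.0445 [0.2 0.6 0.3]
0.0405 [-0.8  0.6 -0. ]
0.0405 18.5083 [-1.55058476e-01  1.41419495e-06  4.04146917e-02]
```

View pics/z6.png

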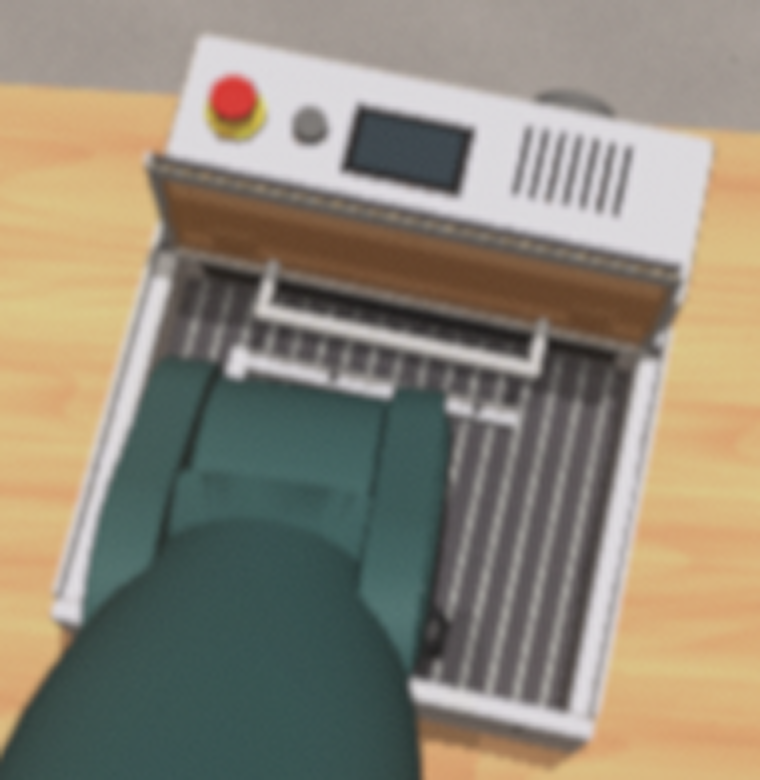

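Run:
```python
from fit import *
zt=.0405
move_straight(W(-.116,0,zt),feed=.05)
for x in np.arange(-.114,-.085,.002):
    move_straight(W(x,0,zt),feed=.03);s=observe();f=mf(s["force"]);print(round(x,4),f.round(1),round(s["t"],2))
    if f[0]<-5:break
x0=x
move_straight(W(x0-.03,0,zt),feed=.1);move_straight(W(x0-.03,0,.16),feed=.2)
reach([.40,-.16,.24],ori(.1,0,True))
p=grab_frame("top");save(p,"t5");a=p["color"][130:230,210:340,::-1];cv2.imwrite("pics/z7.png",cv2.resize(a,None,fx=6,fy=6,interpolation=2))
print(observe()["t"])
```

```text
-0.114 [ 0.1  0.1 -0.8] 19.69
-0.112 [-0.3  0.9  0.9] 19.94
-0.11 [-0.5  0.6 -0.2] 20.19
-0.108 [0.7 0.2 0. ] 20.44
-0.106 [ 0.4 -0.2 -0.1] 20.69
-0.104 [-0.4 -0.5  0.8] 20.94
-0.102 [-0.2 -0.1 -1.2] 21.19
-0.1 [ 0.1 -0.5  0.4] 21.44
-0.098 [-0.2  0.1  0.6] 21.69
-0.096 [-5.6  1.8  2.7] 21.94
24.2667
```

View pics/z7.png

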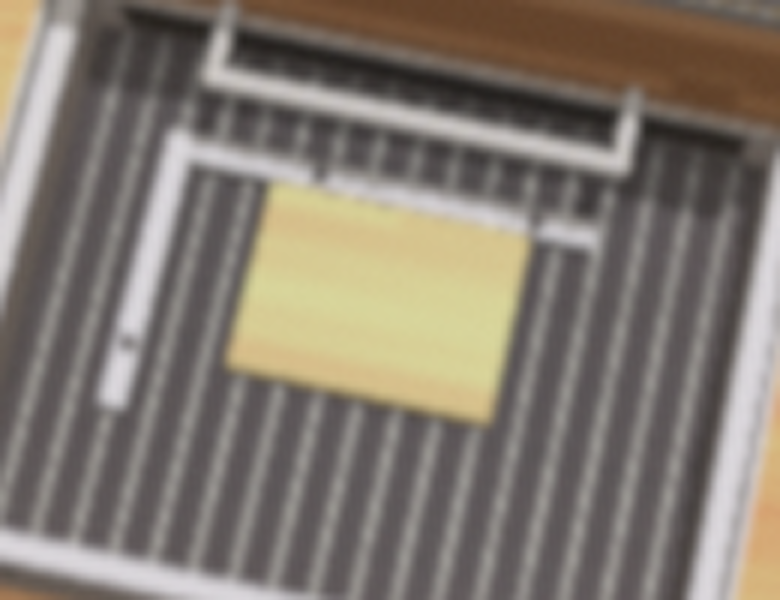

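The blank now lies square against the rear leg (corners at crop px 270,182 / 530,234 / 492,422 / 228,366), with about 35 mm to go to the left. Next is the push along +y.

Run:
```python
from fit import *
p=grab_frame("top");z=lambda u,v:(210+u/6,130+v/6)
C=[mach(atz(p,z(*u),.059)) for u in[(270,182),(530,234),(492,422),(228,366)]]
for c in C:print(c.round(4))
xm=np.mean(C,0)[0]; yr=(C[1][1]+C[2][1])/2
zt=.0535;O=ori(.1,0,True)
ys=yr-.0145-.02
grip(0.0)
reach(W(xm,ys,.15),O)
move_straight(W(xm,ys,.075),feed=.15)
for zz in(.06,zt):
    move_straight(W(xm,ys,zz),feed=.04);f=observe()["force"];print(zz,f.round(1))
    if abs(f[2])>6:zt=zz+.004;move_straight(W(xm,ys,zt));break
move_straight(W(xm,-.045,zt),feed=.06)
for y in np.arange(-.043,-.015,.002):
    move_straight(W(xm,y,zt),feed=.03);s=observe();f=mf(s["force"]);print(round(y,4),f.round(1),round(s["t"],2))
    if f[1]<-5:break
move_straight(W(xm,y-.03,zt),feed=.1);move_straight(W(xm,y-.03,.15),feed=.2)
reach([.40,-.16,.24],O)
p=grab_frame("top");save(p,"t6");a=p["color"][130:230,210:340,::-1];cv2.imwrite("pics/z8.png",cv2.resize(a,None,fx=6,fy=6,interpolation=2))
print(observe()["t"])
```

```text
[-0.0008  0.0592  0.059 ]
[ 0.0009 -0.0612  0.059 ]
[-0.0886 -0.0627  0.059 ]
[-0.0893  0.0575  0.059 ]
0.06 [-0.4 -0.9  0.7]
0.0535 [-0.4  0.1 -0.2]
-0.043 [-0.5 -0.3  1.1] 28.88
-0.041 [ 0.2 -0.   0.1] 29.13
-0.039 [-1.2 -0.3 -0. ] 29.38
-0.037 [ 0.3 -0.  -0.4] 29.63
-0.035 [ 0.5  0.  -0.1] 29.88
-0.033 [ 0.1  0.3 -0.2] 30.13
-0.031 [-0.3  0.1 -0.3] 30.38
-0.029 [ 0.5  0.7 -0.4] 30.63
-0.027 [-2.6 -7.5  2.6] 30.88
33.15
```

View pics/z8.png

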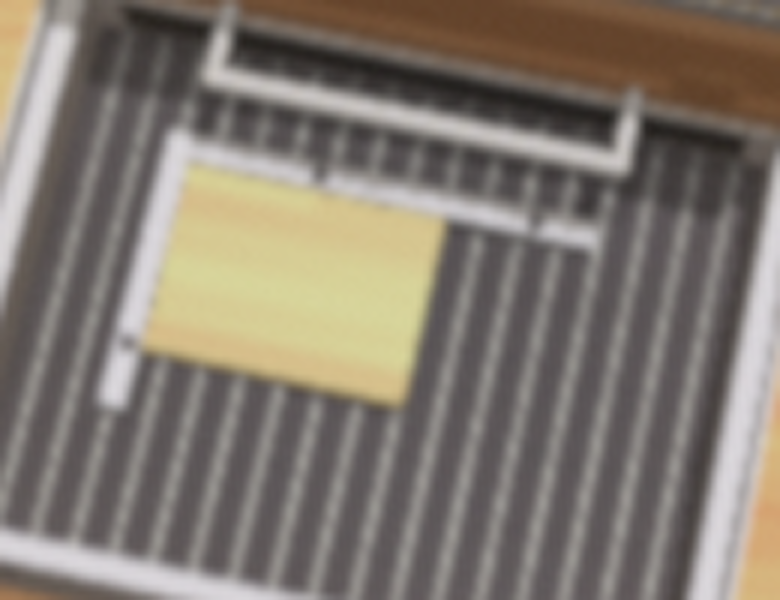

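The blank appears seated on both legs. I'll do a confirming nudge on each edge.

Run:
```python
from fit import *
zt=.0535;O=ori(.1,0,True)
reach(W(-.125,.034,.15),O);move_straight(W(-.125,.034,zt),feed=.12)
move_straight(W(-.104,.034,zt),feed=.05)
for x in np.arange(-.102,-.085,.0015):
    move_straight(W(x,.034,zt),feed=.03);f=mf(observe()["force"]);print(round(x,4),f.round(1))
    if f[0]<-5:break
move_straight(W(x-.03,.034,zt),feed=.1);move_straight(W(x-.03,.034,.12),feed=.2)
move_straight(W(-.045,-.055,.12),feed=.2);move_straight(W(-.045,-.055,zt),feed=.12)
move_straight(W(-.045,-.033,zt),feed=.05)
for y in np.arange(-.0315,-.015,.0015):
    move_straight(W(-.045,y,zt),feed=.03);f=mf(observe()["force"]);print(round(y,4),f.round(1))
    if f[1]<-5:break
move_straight(W(-.045,y-.03,zt),feed=.1);move_straight(W(-.045,y-.03,.15),feed=.2)
reach([.40,-.16,.24],O);sleep(.2)
p=grab_frame("top");save(p,"t7");a=p["color"][65:260,180:370,::-1];cv2.imwrite("pics/z9.png",cv2.resize(a,None,fx=4,fy=4,interpolation=2))
a=p["color"][145:210,225:305,::-1];cv2.imwrite("pics/z10.png",cv2.resize(a,None,fx=9,fy=9,interpolation=2))
for t in("servo","spool","screwdriver"):print(t,[px(p,x["centre"]).round(1) for x in spot_point(t,p)[:1]])
s=grab_frame("scene");save(s,"s7")
print(observe()["t"])
```

```text
-0.102 [-0.6  0.9  0.2]
-0.1005 [0.4 0.3 0. ]
-0.099 [-0.1  0.6 -0.3]
-0.0975 [-6.1  0.8  2.1]
-0.0315 [-0.3  0.1 -0.4]
-0.03 [-0.2 -0.6  0.4]
-0.0285 [ 0.5 -0.1 -0.3]
-0.027 [ 0.  -7.   0.7]
servo []
spool [array([425.1, 207.1])]
screwdriver [array([128.4, 231.4])]
43.4833
```

View pics/z9.png

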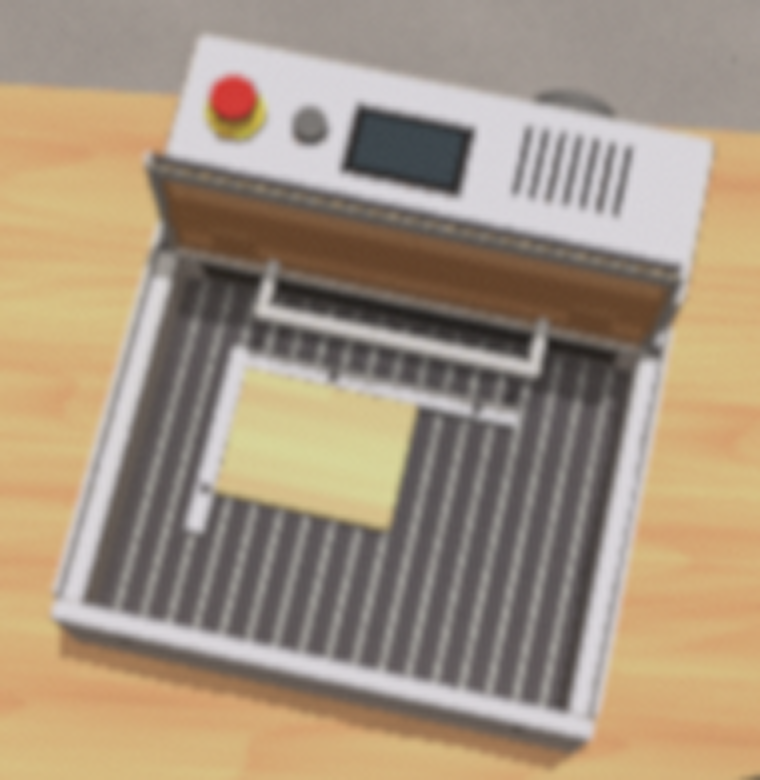

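View pics/z10.png

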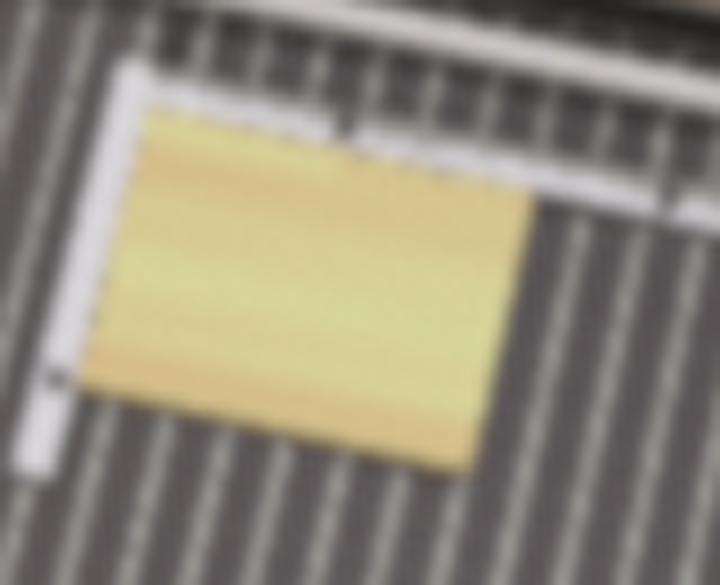

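View pics/s7.png

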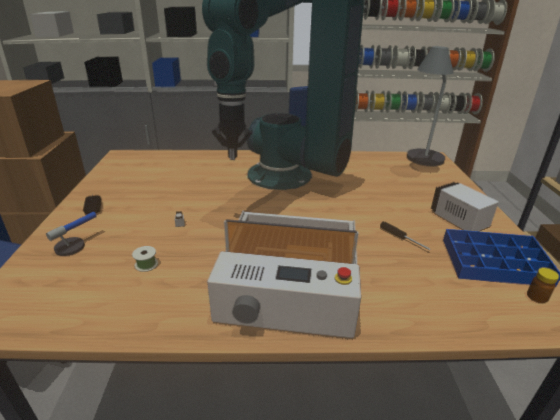

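The blank sits in the corner with no visible gap (corner near crop px 148,108). The shield is upright, and the servo, spool and screwdriver show at the same pixels as at the start. The robot is clear of everything.

```bash
python3 -c "
from h import *
print(hand_in(),observe()['t'],observe()['force'])"
```

```text
the job is handed in; nothing more can be done
the job is handed in; nothing more can be done
```

The shield is folded, the blank is seated in the stop's corner, and the job was handed in at about 43.5 s of the 67 s allowed. No verdict comes back, so these are my own checks.

- **Shield:** I pushed the pull bar back with shut fingers until the wrist force rose to about 33 N, at x = 8 mm, where I had calculated the end stop would be. The pictures taken afterwards show both panels upright and together, and they stayed that way.
- **Blank:** I pushed it square against the rear leg with open fingers, then against the left leg with shut fingers. A second nudge on each edge met firm contact (6 to 7 N) within about 1.5 mm of the first contact, and the last pictures show it flat and square with no visible gap.
- **Bystanders:** The screwdriver, servo and spool look unmoved in the last scene picture. The point finder missed the servo in the last top picture, so I checked it by eye in the scene picture only.
- **Disagreement:** My fitted machine position was 2 to 5 mm off against the measured stop, mostly sideways, so I finished each push on contact force rather than on position.

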